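Clear the tipped tin off the spray turntable and shut the guard

TASK

A flat tin has tipped over beside the two vases on the free-spinning spray turntable, and may lie too close to the drying lamp for the gripper to get at it. Turn the table by a peg if need be, lift the tin off without knocking a vase over and set it down gently, lying flat inside the drip tray; then push the guard's hinged door fully home so that it snaps onto its catch. Leave both vases standing on the turntable, let the turntable come to rest, and leave the spray can, bottle and tub on the bench where they are.

Things in the scene. Friction and masses are not known exactly. Their poses are not given: they have to be found in the camera images.
- tin: flat rectangular metal tin lying on its broad side, about 0.24 kg (varies), with a round neck and black screw cap on one end; 145 mm long in all. Origin at the middle of its underside, z up, x along its length towards the cap. Box: x -70 to +45 mm, y -25 to +25, z 0 to 36; neck and cap (28 mm across) go on to x +75. Balances near x -7; held far from there it swings in the grip
- turntable_top (a point): centre of the top face of the turntable: a flat grey disc 264 mm across, 14 mm thick, top 40 mm above the bench, on a fixed stand. Pushed lightly (0.1 N at the rim) it turns about the vertical, without stops, carries the tin and vases with it and coasts on a little
- turntable (a joint): turning angle of the turntable (rad, anticlockwise from above is positive, no stops)
- peg0 (a point): top of one of two upright black turning pegs fixed on the turntable, 12 mm across, 30 mm tall, 112 mm from its axis: push a peg sideways to turn the table. Its top is 70 mm above the bench
- peg1 (a point): top of the other turning peg, the same; it stands 170 degrees round from the first
- vase0: white ceramic vase standing on the turntable, round, 140 mm tall, 0.4 kg: foot 52 mm, belly 60 mm across up to 55 mm high, above 85 mm a neck 26 to 28 mm across, rim 38 mm across. Origin at the centre of its foot, z up
- vase1: a second vase, the same as vase0
- guard: the open-topped plywood guard fixed to the bench round the turntable: walls 100 mm high and 12 mm thick on three sides, the door on the fourth (its -y side). Origin on the bench at the middle of the guard (also the turntable's axis); wall centrelines at x = -160, x = +160 and y = +160 mm; a jamb 18 x 30 mm at x -161, y -170 carries the catch
- lamp (a point): middle of the underside of the fixed drying lamp over the guard's far side, at guard x +115, y +49 mm, 210 mm above the bench: a white bar 36 mm wide (x), 300 mm long (y), 30 mm thick, on a post 18 mm across outside the wall at guard x 115, y 190. A tin close to it cannot be reached straight from above until the turntable is turned
- door_hinge (a point): on the door's vertical hinge axis, 50 mm above the bench, at guard x +155, y -165 mm. The door is a plywood panel 280 mm long, 12 mm thick, its top 95 mm and bottom 3 mm above the bench
- door_edge (a point): the upright steel pin, 16 mm across, on the free edge of the door, 50 mm above the bench, 290 mm from the hinge axis along the middle plane of the panel
- door (a joint): door angle (rad): 0 shut (panel parallel to guard x), grows as it swings outwards, away from the turntable (the free edge goes to guard -y and then +x); at most 1.6. It moves easily and stays where it is left. Near 0.07 rad the pin meets a sprung ball on the jamb; about 3 N at the edge pushes it past, and below about 0.035 the ball draws it to its stop at 0 and holds it there
- tray_floor (a point): centre of the inner floor of the drip tray, 5 mm above the bench. Steel tray fixed to the bench, 200 x 140 mm outside (tray x by y), walls 5 mm thick and 25 mm high. Axes: x along its length, z up
- spraycan: bystander: upright spray can, 60 mm across, 185 mm tall, origin at the centre of its base
- bottle: bystander: upright white bottle, 64 mm across, 180 mm tall, origin at the centre of its base
- tub: bystander: lidded paint tub, 80 mm across, 97 mm tall, origin at the centre of its base
Mind the look-alikes: they are no part of the job. There is more than one size of the tin; the job needs the larger.

How it is judged:
On the way, in this order (a step that is already met when the one before it is completed fails the run):
1. the tin is lifted clear of the turntable (z of tin in the frame of turntable_top above 0.05 m), for 0.1 s.
2. the tin lies flat inside the drip tray, released (x of tin in the frame of tray_floor between -0.08 and 0.08 m and y of tin in the frame of tray_floor between -0.055 and 0.055 m and z of tin in the frame of tray_floor below 0.008 m and angle between tin's own z axis and vertical below 0.12 rad and contact force between tin and the fingers below 0.1 N and linear speed of tin below 0.03 m/s), for 0.2 s.
3. the door is shut on its catch (value of joint door below 0.02 rad), for 0.2 s.
At the end, for the whole second after the job is handed in: The tin lies flat (within 7 degrees) on the floor of the drip tray, released and still; the door is on its catch (within 0.02 rad of shut); both vases stand upright on the turntable, which has come to rest (below 0.2 rad/s) (all of step 2 and value of joint door below 0.02 rad and angle between each of vase0, vase1's own z axis and vertical below 0.12 rad and horizontal distance between each of vase0, vase1 and turntable_top below 0.13 m and height (world z) of each of vase0, vase1 above 0.03 m and velocity of joint turntable between -0.2 and 0.2 rad/s); the robot touches nothing.
It fails at once if a vase is knocked over (angle between any of vase0, vase1's own z axis and vertical above 0.4 rad).
It fails at once if the tin is dropped or thrown (moves faster than 0.6 m/s with no finger on it) (linear speed of tin above 0.6 m/s and contact force between tin and the fingers below 0.1 N).
It fails at once if the spray can, bottle or tub is knocked over or shifted by more than 25 mm (distance of any of spraycan, bottle, tub from where it was at the start of the episode above 0.025 m or angle between any of spraycan, bottle, tub's own z axis and vertical above 0.4 rad).
It also fails if it takes over 72 s, if anything falls off the work surface, if the arm or the gripper's body presses on something with over 40 N, if the wrist force passes 120 N, or if a joint passes its speed limit or range.

ROBOT

A 6-joint arm with a two-finger parallel gripper is mounted at the origin on the work surface. World frame = base frame: x ahead of the robot, y to its left, z up, the work surface at z = 0. Lengths are in m, angles in rad, forces in N, time in s.
With the tool pointing down it reaches from about 0.35 to 1 m from the base axis. Payload 7.1 kg.
Tool frame: the origin (TCP) lies at the very end of the fingers, on their centre line; the grasp point (between the pads) lies behind it (grip_depth is the z of the grasp point in the tool frame, in m); z points along the fingers, y is the line along which they close (so a half turn about z gives the same grasp; the last joint's range is limited). The gripper opens to 85 mm and grips with 20 to 120 N. Pads are 22 mm wide; open, the fingers measure 114 mm over their backs; the gripper's body (76 mm by 85 mm) begins 54 mm behind the grasp point. The pads swing forward as they close: fully open they stand 13 mm farther back than shut.
Start: joints at [-1.205, 0.423, 1.63, -0, 1.089, -0.019], TCP at [0.235, -0.579, 0.231] pointing down, gripper open.
Joint ranges: [-3, 3], [-0.9, 2.11], [0.09, 2.58], [-1.31, 4.45], [0.11, 2.69], [-2.54, 2.54]. Speed limits (rad/s): [2.39, 2.39, 3.01, 3.14, 3.14, 3.14].

INTERFACE

Orientations are given as a rotation vector (axis times angle).
In Python, from workcell import sense, read_camera, get_calibration, finish_job, spot_in, landmark_of, grip_depth gives the robot as it stands. The module is installed in compiled form; this text tells all that it offers.
- The arm moves only by the tool move_arm, never from a script. Its argument "moves" is a list of rows, each an object of numbers: "jaw": the closure, from 0 (fully open) to 1 (shut); "x", "y", "z": the shift along the tool's x, y, z in units of 0.08 m (1.0 is 0.08 m); "yaw": the turn about the tool's z in units of 1.5 rad (1.0 is 1.5 rad). A call has 1 to 8 rows; each row is the pose to reach, as a shift and turn from the pose commanded when the call began, along the tool's axes at that moment; what a row does not reach only later rows make up. A row lasts 1/10 s, in which the tool goes at most 50 mm and 8.59 degrees, less where a joint would pass 70% of its speed; a pose out of reach is approached as far as the arm can. A call with a number of a shift or a turn outside -1 to 1 is refused whole. A call with a gripper value outside its range is refused whole. The fingers move at their own pace and stop on an object; "squeeze" is the grip in N (left out, the last holds). Time passes only in rows, so rows that repeat a pose let the fingers close. It gives the time, the measured TCP pose, the force, the opening and the grip force at its end, in the units of the state.
- sense(): the state, without advancing time (a new reading comes with each control period).
- read_camera(name): name is "scene" or "top"; returns (picture, depth): 400x640x3 uint8, blue, green, red; 400x640 float32, m along the optical axis (not along the pixel's ray), 0 where there is no reading.
- get_calibration(name): a dict with "mtx" (3x3 intrinsics, pixels), "k1" (the pictures are not rectified: a ray, as slopes to the right and down, at radius r is drawn at 1 + k1 r^2 times it, then the intrinsics apply), "xyz" and "orientation" of the camera in the world. Camera axes: x right, y down, z forward; pixel columns grow to the right and rows downward; lengths in m; the calibration is good to about 2 mm. A picture is of the moment at which its call begins. get_calibration takes no time and is no camera call.
- finish_job(): hands the job in; it is judged then, once.
Trained networks look in the newest picture that a camera, given by its name, has taken for a name from the list of things; names that differ only in an ending like _2 or _b are one class to them, and where a whole thing is asked for, a point or a joint stands for the part that bears it (a point fixed in the world has none). Each returns a list of dicts, best first, with "score" (0 to 1); they miss things now and then, are a little off and sometimes report something else, mostly with a low value. They report only what shows in the picture. A call takes as long as a camera call. They do not tell look-alikes from the thing itself.
- spot_in(target, camera): "extent" ([centre column, centre row, width, height] in pixels, round what is visible of it).
- landmark_of(target, camera): "uv" ([column, row] in pixels: a listed point, or the origin of a listed thing).
The state is a dict: "t": time; "joints": joint angles; "qd": joint speeds; "tau": joint torques, N m; "tool_pos": TCP position; "tool_rot": TCP orientation; "wrist_force": force on the tool from outside, world axes, zero at the start; "wrist_torque": the same for the moment, N m; "width": finger opening in m; "finger_force": force on a finger pad.
Only numpy, scipy, OpenCV 4.12 (cv2) and the standard library are available. Lean on these libraries where they do the work, as an engineer would, in place of code of your own. Each camera call takes 0.05 s, during which the arm holds its last target. There are 200 camera calls.

## Working session

There is one attempt and no reset: what is moved stays moved. The work goes in short steps, Python scripts to look and compute and a tool call to move; the robot and the scene stay as the last step left them, time stands still between calls to the robot, and variables do not carry over. Pictures are saved under pics/ and viewed, at most 10 in all, crops included, and the job is handed in when it is done.

Besides the shell and the picture viewer there is one more tool, called as name(argument=value, ...), one argument or row to a line, values as JSON. move_arm: Moves the arm, as the interface text tells. Its arguments: {"type":"object","properties":{"moves":{"type":"array"},"squeeze":{"type":"number"}},"required":["moves"]}

```bash
mkdir -p pics
cat > h.py <<'E'
import numpy as np, cv2
from scipy.spatial.transform import Rotation as R
from workcell import *
def cal(n):
    c=get_calibration(n); M=np.array(c["mtx"],float); o=np.array(c["orientation"],float)
    Rm=R.from_rotvec(o).as_matrix() if o.size==3 else o.reshape(3,3)
    return M,float(c["k1"]),np.array(c["xyz"],float),Rm
def ray(n,uv):
    M,k,p,Rm=cal(n)
    d=np.array([k,0,0,0,0.]); d=np.array([k,0,0,0],float)
    x=cv2.undistortPoints(np.array([[uv]],float),M,d)[0,0]
    return p,Rm@np.array([x[0],x[1],1.])
def atz(n,uv,z):
    p,d=ray(n,uv); return p+d*(z-p[2])/d[2]
def cloud(n,dep):
    M,k,p,Rm=cal(n); h,w=dep.shape
    g=np.stack(np.meshgrid(np.arange(w),np.arange(h)),-1).reshape(-1,1,2).astype(float)
    x=cv2.undistortPoints(g,M,np.array([k,0,0,0],float))[:,0]
    P=np.c_[x,np.ones(len(x))]*dep.reshape(-1,1)
    return (P@Rm.T+p).reshape(h,w,3)
def proj(n,P):
    M,k,p,Rm=cal(n); q=(np.atleast_2d(P)-p)@Rm
    return cv2.projectPoints(q,np.zeros(3),np.zeros(3),M,np.array([k,0,0,0],float))[0][:,0]
E
python3 - <<'E'
from h import *
for n in("scene","top"):
    im,d=read_camera(n); cv2.imwrite(f"pics/{n}0.png",im); np.save(f"{n}0.npy",d); cv2.imwrite(f"{n}0i.png",im)
    print(n,get_calibration(n))
    H=dict(turntable_top=.04,peg0=.07,peg1=.07,tin=.04,vase0=.04,vase1=.04,guard=0,lamp=.21,door_hinge=.05,door_edge=.05,tray_floor=.005,spraycan=0,bottle=0,tub=0)
    for t,z in H.items():
        print(t,[(round(r["score"],2),np.round(r["uv"]).astype(int).tolist(),np.round(atz(n,r["uv"],z)[:2],3).tolist()) for r in landmark_of(t,n)[:3]])
print(sense(),grip_depth if not callable(grip_depth) else grip_depth())
E
```

```text
scene {'mtx': array([[401.70831645,   0.        , 321.39844908],
       [  0.        , 401.70831645, 195.11058731],
       [  0.        ,   0.        ,   1.        ]]), 'k1': -0.08834136137318475, 'xyz': array([ 0.95222468, -0.20219973,  1.11795641]), 'orientation': array([-2.27120543, -1.50657557,  0.34411973])}
turntable_top [(0.7, [362, 203], [0.529, 0.124])]
peg0 [(0.73, [381, 168], [0.457, 0.219]), (0.71, [359, 171], [0.44, 0.152]), (0.56, [345, 222], [0.576, 0.045])]
peg1 [(0.73, [381, 168], [0.457, 0.219]), (0.71, [359, 171], [0.44, 0.152]), (0.56, [345, 222], [0.576, 0.045])]
tin [(0.77, [407, 114], [0.288, 0.408]), (0.61, [383, 213], [0.581, 0.167])]
vase0 [(0.85, [333, 206], [0.506, 0.04]), (0.71, [355, 172], [0.424, 0.151]), (0.36, [322, 264], [0.654, -0.06])]
vase1 [(0.85, [333, 206], [0.506, 0.04]), (0.71, [355, 172], [0.424, 0.151]), (0.36, [322, 264], [0.654, -0.06])]
guard []
lamp [(0.7, [406, 205], [0.643, 0.172])]
door_hinge [(0.83, [327, 264], [0.662, -0.047]), (0.46, [363, 201], [0.529, 0.127])]
door_edge [(0.7, [236, 222], [0.445, -0.242]), (0.34, [436, 148], [0.
[... 1598 characters left out ...]
: 1.5, 'joints': array([-1.20500521e+00,  4.23065877e-01,  1.62990316e+00, -3.83092697e-05,
        1.08862035e+00, -1.90179158e-02]), 'qd': array([ 1.59276683e-03, -2.28308461e-05, -1.05417602e-03,  5.41914988e-05,
       -7.92684858e-05,  1.16431608e-03]), 'tau': array([ 2.91837896e-04, -5.57340682e+01, -2.82138938e+01,  4.05630294e-05,
        9.18611622e-04,  3.88960621e-05]), 'tool_pos': array([ 0.23461011, -0.57927208,  0.23133914]), 'tool_rot': array([ 3.08360749e+00,  6.00759726e-01, -5.16296957e-05]), 'wrist_force': array([-0.32861492,  0.09833857,  0.47337474]), 'wrist_torque': array([-0.02210796, -0.01901716,  0.01564281]), 'finger_force': 0.0, 'width': 0.0853975264121836} -0.0187
```

Run:
```python
import cv2,numpy as np
a=cv2.imread("scene0i.png")[80:320,140:470];b=cv2.imread("top0i.png")[110:310,170:480]
a=cv2.resize(a,(800,580),interpolation=cv2.INTER_CUBIC);b=cv2.resize(b,(800,516),interpolation=cv2.INTER_CUBIC)
cv2.imwrite("pics/a.png",a);cv2.imwrite("pics/b.png",b)
```

```text
(no output)
```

View pics/a.png

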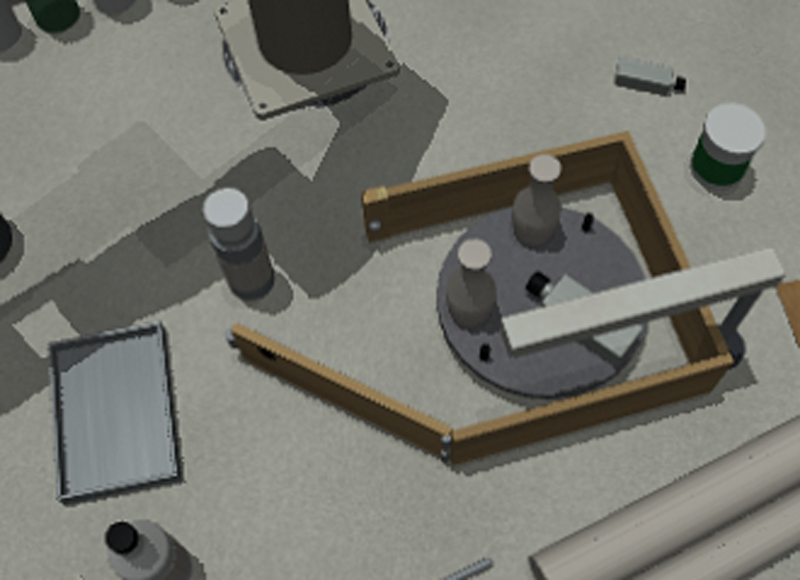

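View pics/b.png

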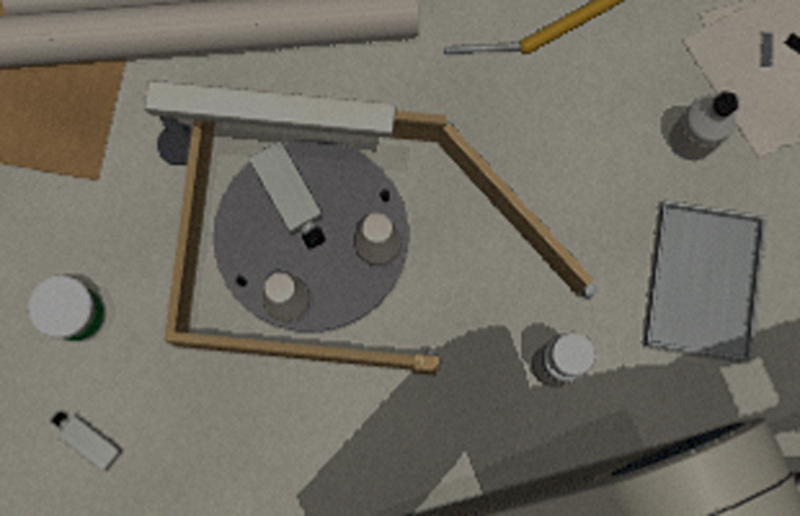

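The tin to take is on the turntable (crop b, ~(290,190); top px ~(282,184)). The other one (crop b (88,440), top px ~(203,281)) lies outside on the bench and is the smaller look-alike. Vases are at crop b (378,228) and (280,290), pegs at (385,195) and (241,281). The door stands open. Next I'll get exact geometry from depth.

```bash
cat > m.py <<'E'
from h import *
def rect(P):
    (c,s,a)=cv2.minAreaRect((P[:,:2]*1000).astype(np.float32)); return np.round(c,1),np.round(s,1),round(a,1)
def comps(n,C,z0,z1,ok,tag):
    m=((C[...,2]>z0)&(C[...,2]<z1)&ok).astype(np.uint8)
    k,L,st,ce=cv2.connectedComponentsWithStats(m)
    for i in range(1,k):
        if st[i,4]>=12:
            P=C[L==i]; print(n,tag,"n",st[i,4],"med",np.round(np.median(P,0)*1000,0),"rect",*rect(P),"px",np.round(ce[i]))
E
python3 - <<'E'
from m import *
for n in("scene","top"):
    C=cloud(n,np.load(n+"0.npy")); ok=(np.hypot(C[...,0]-.53,C[...,1]-.13)<.125)
    print(n,"tabletop z",np.median(C[ok&(C[...,2]<.05)&(C[...,2]>.03)][:,2]))
    comps(n,C,.068,.084,ok,"tin?")
    comps(n,C,.165,.19,ok,"rim")
    ok2=(np.hypot(C[...,0]-.53,C[...,1]-.13)<.45)
    comps(n,C,.225,.26,ok2&(C[...,1]>-.05),"lamp")
    comps(n,C,.085,.108,ok2,"walls")
    comps(n,C,.018,.033,(abs(C[...,0]-.45)<.2)&(abs(C[...,1]+.4)<.15),"tray")
    ok=(np.hypot(C[...,0]-.255,C[...,1]-.425)<.12); comps(n,C,.012,.08,ok,"decoy")
E
```

```text
scene tabletop z 0.0394933143911218
scene tin? n 54 med [457. 140.  76.] rect [448.8 149.7] [59.1 27.4] 52.5 px [359. 174.]
scene tin? n 173 med [545. 140.  75.] rect [536.3 144.4] [66.3 49.7] 84.2 px [371. 200.]
scene tin? n 53 med [532.  25.  77.] rect [523.7  29. ] [56.  22.6] 56.6 px [333. 209.]
scene tin? n 150 med [628. 173.  75.] rect [630.8 175.9] [63.3 30.7] 83.3 px [395. 221.]
scene rim n 134 med [438. 158. 179.] rect [435.9 159.3] [36.8 34.3] 5.0 px [364. 150.]
scene rim n 148 med [510.  38. 179.] rect [508.3  39. ] [33.9 35.2] 16.7 px [335. 186.]
scene lamp n 62 med [150.  54. 253.] rect [148.8  56.2] [ 5.9 83.8] 20.0 px [291.  70.]
scene lamp n 1799 med [649. 157. 239.] rect [647.6 164.7] [300.1  38.1] 83.4 px [404. 204.]
scene walls n 447 med [431. 445.  97.] rect [427.4 449. ] [76.5 81.6] 27.2 px [442. 133.]
scene walls n 945 med [376. 217.  98.] rect [460.2 127.9] [353.1 206.1] 82.4 px [363. 156.]
scene walls n 142 med [454. 147.  98.] rect [442.7 154.2] [57.5 45.3] 49.8 px [361. 169.]
scene walls n 85 med [ 373. -194.   97.] rect [ 365.4 -194.8] [30.  60.3] 2.0 px [2
[... 1055 characters left out ...]
 [489.  41. 101.] rect [500.5  40.6] [53.7 47.4] 88.8 px [316. 206.]
top walls n 477 med [426. 448.  98.] rect [425.8 448.8] [76.  80.1] 0.1 px [193. 228.]
top walls n 81 med [419. 149.  99.] rect [430.7 158.5] [49.9 56.7] 32.1 px [282. 227.]
top walls n 16 med [ 335. -166.  101.] rect [ 335.9 -169. ] [40.4  8.8] 26.0 px [381. 252.]
top tray n 15 med [ 633. -381.   27.] rect [ 634.5 -379.1] [34.8  9.3] 46.5 px [434. 168.]
top tray n 282 med [ 479. -427.   24.] rect [ 456.4 -400.9] [141.1 200. ] 79.6 px [445. 213.]
top tray n 43 med [ 363. -364.   24.] rect [ 363.7 -365.2] [88.   5.7] 79.8 px [435. 245.]
top decoy n 311 med [255. 428.  25.] rect [259.  432.8] [102.1  39.1] 53.6 px [203. 280.]
```

Geometry, cross-checked against hinge, lamp, pin and peg chord:

| Item | World position / value |
|---|---|
| Guard centre | (526,130) mm, yaw −6.3° |
| Tin origin | (573,156), long axis at 28.7°, cap towards the axis; measures 145x50, so it is the larger one |
| Vases | (507,40) and (435,160) |
| Pegs | −62° and 124° |
| Tray | (456,−402), long axis at −10.5° |
| Door | about 0.84 rad |

The tin is within the gripper body's reach of the lamp. Plan: push the 124° peg anticlockwise by about 95°. First I'll travel there high, with the fingers shut.

move_arm(
  moves=[
    {"x": 0, "y": -0.2, "z": -0.4, "jaw": 1},
    {"x": 0.4, "y": -0.6, "z": -0.45, "jaw": 1},
    {"x": 0.8, "y": -1, "z": -0.45, "jaw": 1},
  ],
)

```text
validation failed for argument at $.mo...
```

move_arm(
  moves=[
    {"x": 0.4, "y": -0.5, "jaw": 1},
    {"x": 0.8, "y": -1, "jaw": 1},
    {"x": 0.8, "y": -1, "jaw": 1},
  ],
)

```text
validation failed for argument at $.mo...
```

move_arm(
  moves=[
    {"x": 0.0, "y": -0.2, "z": -0.4, "yaw": 0.0, "jaw": 1.0},
    {"x": 0.4, "y": -0.6, "z": -0.45, "yaw": 0.0, "jaw": 1.0},
    {"x": 0.8, "y": -1.0, "z": -0.45, "yaw": 0.0, "jaw": 1.0},
  ],
)

```text
t: 1.8
tool_pos: [0.2641, -0.4812, 0.2685]
tool_rot: [3.082, 0.597, 0.001]
wrist_force: [0.7, 0.3, 0.2]
width: 0.0439
finger_force: 0.0
```

move_arm(
  moves=[
    {"x": 0.4, "y": -0.5, "z": 0.0, "yaw": 0.0, "jaw": 1.0},
    {"x": 0.8, "y": -1.0, "z": 0.0, "yaw": 0.0, "jaw": 1.0},
    {"x": 0.8, "y": -1.0, "z": 0.0, "yaw": 0.0, "jaw": 1.0},
  ],
)

```text
t: 2.1
tool_pos: [0.2935, -0.3781, 0.2671]
tool_rot: [-3.08, -0.605, 0.0]
wrist_force: [0.7, 0.1, -0.2]
width: 0.0005
finger_force: 0.0
```

move_arm(
  moves=[
    {"x": 0.4, "y": -0.5, "z": 0.0, "yaw": 0.0, "jaw": 1.0},
    {"x": 0.85, "y": -1.0, "z": 0.0, "yaw": 0.0, "jaw": 1.0},
    {"x": 0.85, "y": -1.0, "z": 0.0, "yaw": 0.0, "jaw": 1.0},
  ],
)

```text
t: 2.4
tool_pos: [0.3267, -0.2797, 0.2673]
tool_rot: [-3.081, -0.605, -0.0]
wrist_force: [-0.7, -1.3, -0.4]
width: -0.0001
finger_force: 0.0
```

move_arm(
  moves=[
    {"x": 0.4, "y": -0.5, "z": 0.0, "yaw": 0.0, "jaw": 1.0},
    {"x": 0.85, "y": -1.0, "z": 0.0, "yaw": 0.0, "jaw": 1.0},
    {"x": 0.85, "y": -1.0, "z": 0.0, "yaw": 0.0, "jaw": 1.0},
  ],
)

```text
t: 2.7
tool_pos: [0.3603, -0.1805, 0.2675]
tool_rot: [-3.082, -0.607, -0.001]
wrist_force: [-0.2, -1.0, 0.2]
width: -0.0
finger_force: 0.0
```

move_arm(
  moves=[
    {"x": 0.4, "y": -0.5, "z": 0.0, "yaw": 0.0, "jaw": 1.0},
    {"x": 0.85, "y": -1.0, "z": 0.0, "yaw": 0.0, "jaw": 1.0},
    {"x": 0.85, "y": -1.0, "z": 0.0, "yaw": 0.0, "jaw": 1.0},
  ],
)

```text
t: 3.0
tool_pos: [0.3939, -0.0811, 0.2677]
tool_rot: [-3.082, -0.608, -0.002]
wrist_force: [-0.1, 0.0, 0.2]
width: -0.0001
finger_force: 0.0
```

move_arm(
  moves=[
    {"x": 0.4, "y": -0.5, "z": 0.0, "yaw": 0.0, "jaw": 1.0},
    {"x": 0.85, "y": -1.0, "z": 0.0, "yaw": 0.0, "jaw": 1.0},
    {"x": 0.85, "y": -1.0, "z": 0.0, "yaw": 0.0, "jaw": 1.0},
  ],
)

```text
t: 3.3
tool_pos: [0.4274, 0.0184, 0.2678]
tool_rot: [-3.082, -0.606, -0.003]
wrist_force: [0.0, -0.6, 0.4]
width: 0.0
finger_force: 0.0
```

move_arm(
  moves=[
    {"x": 0.4, "y": -0.5, "z": 0.0, "yaw": 0.0, "jaw": 1.0},
    {"x": 0.85, "y": -1.0, "z": 0.0, "yaw": 0.0, "jaw": 1.0},
    {"x": 0.85, "y": -1.0, "z": 0.0, "yaw": 0.0, "jaw": 1.0},
  ],
)

```text
t: 3.6
tool_pos: [0.4607, 0.1179, 0.2677]
tool_rot: [-3.082, -0.605, -0.004]
wrist_force: [-0.2, -0.3, -0.4]
width: 0.0001
finger_force: 0.0
```

move_arm(
  moves=[
    {"x": 0.4, "y": -0.5, "z": 0.0, "yaw": 0.0, "jaw": 1.0},
    {"x": 0.9, "y": -1.0, "z": 0.0, "yaw": 0.0, "jaw": 1.0},
    {"x": 0.9, "y": -1.0, "z": 0.0, "yaw": 0.0, "jaw": 1.0},
    {"x": 0.9, "y": -1.0, "z": 0.0, "yaw": 0.0, "jaw": 1.0},
  ],
)

```text
t: 4.0
tool_pos: [0.4958, 0.2163, 0.2669]
tool_rot: [3.083, 0.602, -0.001]
wrist_force: [-1.0, -0.8, -0.8]
width: -0.0001
finger_force: 0.0
```

```bash
cat > plan.py <<'E'
from h import *
def st():
    s=sense(); Rm=R.from_rotvec(s["tool_rot"]).as_matrix()
    return s,Rm
def to(p,yawdeg=None):
    "units (x,y,z,yaw) from now to world p, tool-x heading yawdeg (mod 180)"
    s,Rm=st(); d=(np.array(p)-s["tool_pos"])@Rm/.08
    cur=np.degrees(np.arctan2(Rm[1,0],Rm[0,0])); dy=0
    if yawdeg is not None: dy=-np.radians((yawdeg-cur+90)%180-90)/1.5
    return np.round(np.r_[d,dy],2),round(cur,1)
def pol(c,r,a): return np.array(c)+r*np.array([np.cos(np.radians(a)),np.sin(np.radians(a))])
E
python3 - <<'E'
from plan import *
s,Rm=st(); print(s["t"],s["tool_pos"],s["joints"])
C=(.526,.130)
for a in (104,108): print(a,to([*pol(C,.112,a),.05]))
for n in("top","scene"):
    im,d=read_camera(n)
    print([(round(r["score"],2),np.round(atz(n,r["uv"],.07)[:2],3)) for r in landmark_of("peg0",n)[:3]])
E
```

```text
4.0 [0.49579479 0.21625394 0.26688388] [ 3.89618787e-01  2.58397490e-01  1.78295430e+00 -6.48572344e-04
  1.10081994e+00  1.57485408e+00]
104 (array([ 0.14, -0.25,  2.71,  0.  ]), np.float64(22.1))
108 (array([ 0.05, -0.26,  2.71,  0.  ]), np.float64(22.1))
[]
[(0.9, array([0.572, 0.039])), (0.61, array([0.458, 0.224]))]
```

move_arm(
  moves=[
    {"x": 0.1, "y": -0.25, "z": 0.4, "yaw": 0.0, "jaw": 1.0},
    {"x": 0.1, "y": -0.25, "z": 0.9, "yaw": 0.0, "jaw": 1.0},
    {"x": 0.1, "y": -0.25, "z": 0.9, "yaw": 0.0, "jaw": 1.0},
  ],
)

```text
t: 4.5
tool_pos: [0.4915, 0.2357, 0.1913]
tool_rot: [3.082, 0.599, -0.014]
wrist_force: [-1.2, -1.1, 0.0]
width: 0.0007
finger_force: 0.0
```

move_arm(
  moves=[
    {"x": 0.0, "y": 0.0, "z": 0.4, "yaw": 0.0, "jaw": 1.0},
    {"x": 0.0, "y": 0.0, "z": 0.9, "yaw": 0.0, "jaw": 1.0},
    {"x": 0.0, "y": 0.0, "z": 0.9, "yaw": 0.0, "jaw": 1.0},
  ],
)

```text
t: 4.8
tool_pos: [0.4924, 0.236, 0.1209]
tool_rot: [3.082, 0.599, -0.011]
wrist_force: [-0.9, -0.3, -0.5]
width: -0.0
finger_force: 0.0
```

move_arm(
  moves=[
    {"x": 0.0, "y": 0.0, "z": 0.3, "yaw": 0.0, "jaw": 1.0},
    {"x": 0.0, "y": 0.0, "z": 0.6, "yaw": 0.0, "jaw": 1.0},
    {"x": 0.0, "y": 0.0, "z": 0.9, "yaw": 0.0, "jaw": 1.0},
    {"x": 0.0, "y": 0.0, "z": 0.9, "yaw": 0.0, "jaw": 1.0},
  ],
)

```text
t: 5.2
tool_pos: [0.4944, 0.2373, 0.0515]
tool_rot: [3.083, 0.6, -0.004]
wrist_force: [-0.7, -0.1, 0.9]
width: 0.0001
finger_force: 0.0
```

Run:
```python
from plan import *
s,Rm=st(); print(s["t"],s["tool_pos"],s["wrist_force"])
C=(.526,.130)
for a in range(104,214,5): print(a,to([*pol(C,.112,a),.05])[0][:2].tolist(),end=" ")
```

```text
5.2 [0.49443625 0.23734382 0.05152193] [-0.7004822 -0.1079521  0.8795566]
104 [0.06, 0.01] 109 [-0.06, -0.01] 114 [-0.19, -0.01] 119 [-0.31, 0.0] 124 [-0.43, 0.02] 129 [-0.55, 0.05] 134 [-0.66, 0.09] 139 [-0.77, 0.14] 144 [-0.88, 0.2] 149 [-0.98, 0.27] 154 [-1.07, 0.35] 159 [-1.16, 0.44] 164 [-1.24, 0.53] 169 [-1.31, 0.63] 174 [-1.37, 0.73] 179 [-1.43, 0.84] 184 [-1.47, 0.96] 189 [-1.5, 1.08] 194 [-1.52, 1.2] 199 [-1.54, 1.32] 204 [-1.54, 1.44] 209 [-1.53, 1.56]
```

move_arm(
  moves=[
    {"x": -0.06, "y": -0.01, "z": 0.0, "yaw": 0.0, "jaw": 1.0},
    {"x": -0.14, "y": -0.01, "z": 0.0, "yaw": 0.0, "jaw": 1.0},
    {"x": -0.22, "y": -0.01, "z": 0.0, "yaw": 0.0, "jaw": 1.0},
    {"x": -0.31, "y": 0.0, "z": 0.0, "yaw": 0.0, "jaw": 1.0},
    {"x": -0.41, "y": 0.02, "z": 0.0, "yaw": 0.0, "jaw": 1.0},
    {"x": -0.53, "y": 0.05, "z": 0.0, "yaw": 0.0, "jaw": 1.0},
    {"x": -0.65, "y": 0.09, "z": 0.0, "yaw": 0.0, "jaw": 1.0},
    {"x": -0.77, "y": 0.14, "z": 0.0, "yaw": 0.0, "jaw": 1.0},
  ],
)

```text
t: 6.0
tool_pos: [0.4409, 0.204, 0.0512]
tool_rot: [3.083, 0.601, -0.001]
wrist_force: [0.1, -0.5, 0.4]
width: -0.0002
finger_force: 0.0
```

move_arm(
  moves=[
    {"x": -0.11, "y": 0.06, "z": 0.0, "yaw": 0.0, "jaw": 1.0},
    {"x": -0.21, "y": 0.13, "z": 0.0, "yaw": 0.0, "jaw": 1.0},
    {"x": -0.3, "y": 0.21, "z": 0.0, "yaw": 0.0, "jaw": 1.0},
    {"x": -0.39, "y": 0.3, "z": 0.0, "yaw": 0.0, "jaw": 1.0},
    {"x": -0.47, "y": 0.39, "z": 0.0, "yaw": 0.0, "jaw": 1.0},
    {"x": -0.54, "y": 0.49, "z": 0.0, "yaw": 0.0, "jaw": 1.0},
    {"x": -0.6, "y": 0.59, "z": 0.0, "yaw": 0.0, "jaw": 1.0},
    {"x": -0.66, "y": 0.7, "z": 0.0, "yaw": 0.0, "jaw": 1.0},
  ],
)

```text
t: 6.8
tool_pos: [0.4134, 0.132, 0.0512]
tool_rot: [3.084, 0.601, -0.002]
wrist_force: [0.2, -0.3, 1.1]
width: 0.0005
finger_force: 0.0
```

move_arm(
  moves=[
    {"x": -0.04, "y": 0.12, "z": 0.0, "yaw": 0.0, "jaw": 1.0},
    {"x": -0.07, "y": 0.23, "z": 0.0, "yaw": 0.0, "jaw": 1.0},
    {"x": -0.09, "y": 0.34, "z": 0.0, "yaw": 0.0, "jaw": 1.0},
    {"x": -0.1, "y": 0.43, "z": 0.0, "yaw": 0.0, "jaw": 1.0},
    {"x": -0.11, "y": 0.5, "z": 0.0, "yaw": 0.0, "jaw": 1.0},
    {"x": -0.11, "y": 0.56, "z": 0.0, "yaw": 0.0, "jaw": 1.0},
    {"x": -0.11, "y": 0.6, "z": 0.0, "yaw": 0.0, "jaw": 1.0},
    {"x": -0.11, "y": 0.6, "z": 0.0, "yaw": 0.0, "jaw": 1.0},
  ],
)

```text
t: 7.6
tool_pos: [0.4241, 0.0849, 0.0513]
tool_rot: [3.084, 0.6, 0.0]
wrist_force: [-0.1, 0.3, 0.0]
width: 0.0001
finger_force: 0.0
```

move_arm(
  moves=[
    {"x": 0.1, "y": -0.1, "z": -0.3, "yaw": 0.0, "jaw": 1.0},
    {"x": 0.1, "y": -0.1, "z": -0.9, "yaw": 0.0, "jaw": 1.0},
    {"x": 0.1, "y": -0.1, "z": -1.0, "yaw": 0.0, "jaw": 0.0},
  ],
)

```text
t: 7.9
tool_pos: [0.4307, 0.0965, 0.135]
tool_rot: [-3.083, -0.602, -0.01]
wrist_force: [0.5, -0.2, 0.1]
width: 0.0134
finger_force: 0.0
```

move_arm(
  moves=[
    {"x": 0.0, "y": 0.0, "z": -0.5, "yaw": 0.0, "jaw": 0.0},
    {"x": 0.0, "y": 0.0, "z": -1.0, "yaw": 0.0, "jaw": 0.0},
    {"x": 0.0, "y": 0.0, "z": -1.0, "yaw": 0.0, "jaw": 0.0},
  ],
)

```text
t: 8.2
tool_pos: [0.4312, 0.0963, 0.2156]
tool_rot: [-3.083, -0.601, -0.014]
wrist_force: [0.8, -0.3, -0.1]
width: 0.0584
finger_force: 0.0
```

Run:
```python
from m import *
from plan import *
for n in("scene","top","top"):
    im,d=read_camera(n); cv2.imwrite(f"{n}1i.png",im); C=cloud(n,d); ok=(np.hypot(C[...,0]-.526,C[...,1]-.13)<.125)
    comps(n,C,.068,.084,ok,"tin?"); comps(n,C,.165,.19,ok,"rim")
    print(n,[(round(r["score"],2),np.round(atz(n,r["uv"],.04)[:2],3)) for r in landmark_of("tin",n)[:3]],[(round(r["score"],2),np.round(atz(n,r["uv"],.07)[:2],3)) for r in landmark_of("peg0",n)[:3]])
s,_=st(); print(s["t"],s["tool_pos"],s["joints"])
b=cv2.hconcat([cv2.imread("scene1i.png")[90:290,280:480],cv2.imread("top1i.png")[110:310,200:400]])
cv2.imwrite("pics/c.png",cv2.resize(b,(800,400),interpolation=cv2.INTER_CUBIC))
```

```text
scene tin? n 618 med [492. 178.  75.] rect [496.6 172.2] [ 50.2 144.4] 37.5 px [375. 182.]
scene tin? n 47 med [536.  22.  77.] rect [531.8  27.9] [54.5 20.2] 68.8 px [333. 211.]
scene tin? n 49 med [639. 103.  76.] rect [636.2 113.2] [55.8 22.1] 53.0 px [375. 232.]
scene rim n 148 med [513.  34. 179.] rect [511.7  34.7] [34.6 37. ] 65.6 px [335. 187.]
scene [(0.72, array([0.501, 0.182])), (0.55, array([0.276, 0.406]))] [(0.83, array([0.45 , 0.042])), (0.68, array([0.615, 0.198])), (0.28, array([ 0.381, -0.203]))]
top tin? n 17 med [591. 125.  76.] rect [594.8 124.7] [13.9 48.1] 3.9 px [291. 179.]
top tin? n 107 med [463. 220.  78.] rect [462.7 215.4] [49.8 36.2] 33.2 px [263. 217.]
top rim n 94 med [617. 125. 181.] rect [615.4 126.4] [35.2 31.9] 73.8 px [289. 164.]
top rim n 55 med [511.  30. 181.] rect [511.2  28.2] [36.5 17.3] 9.8 px [319. 196.]
top [(0.61, array([0.486, 0.175])), (0.58, array([0.248, 0.431]))] [(0.75, array([0.444, 0.055])), (0.6, array([0.623, 0.201]))]
top tin? n 15 med [591. 125.  77.] rect [595.  124.5] [11. 48.] 3.1 px [291. 179.]
top tin? n 112 med [463. 218.  77.] rect [462.2 223.3] [57.3 32.1] 9.1 px [263. 217.]
top rim n 94 med [617. 125. 181.] rect [616.6 127.5] [35.  31.9] 63.0 px [289. 164.]
top rim n 54 med [512.  30. 181.] rect [511.6  28.3] [33.  17.4] 9.8 px [319. 196.]
top [(0.71, array([0.256, 0.424])), (0.61, array([0.497, 0.172])), (0.38, array([0.62 , 0.128]))] [(0.6, array([0.444, 0.054])), (0.6, array([0.621, 0.207]))]
8.65 [0.42772941 0.09547118 0.210343  ] [1.92435759e-01 1.78015156e-01 2.04309869e+00 2.31256967e-05
 9.22555474e-01 1.37838538e+00]
```

View pics/c.png

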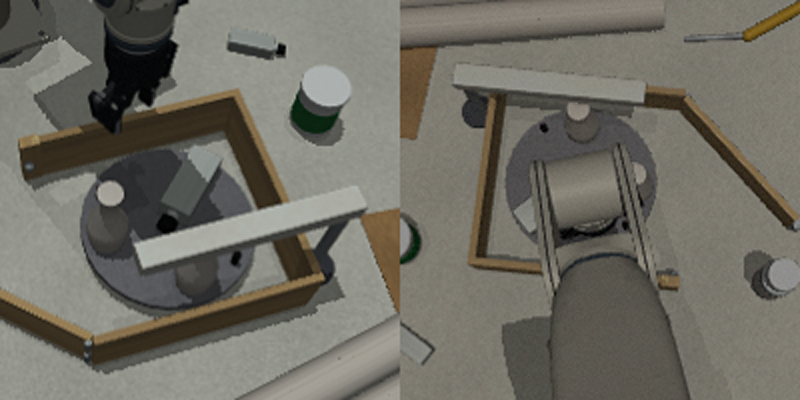

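The picture shows the table turned about 99° and at rest. Both vases stand, at (110,210) and (200,270) in the left crop. The tin at (190,185) is now clear of the lamp: origin about (494,173.5), axis 127.5°. Next I'll line up over its balance point.

move_arm(
  moves=[
    {"x": 0.3, "y": -0.2, "z": -0.3, "yaw": -0.09, "jaw": 0.0},
    {"x": 0.6, "y": -0.5, "z": -0.3, "yaw": -0.18, "jaw": 0.0},
    {"x": 0.9, "y": -0.67, "z": -0.3, "yaw": -0.27, "jaw": 0.0},
    {"x": 0.9, "y": -0.67, "z": -0.3, "yaw": -0.36, "jaw": 0.0},
    {"x": 0.9, "y": -0.67, "z": -0.3, "yaw": -0.45, "jaw": 0.0},
    {"x": 0.9, "y": -0.67, "z": -0.3, "yaw": -0.55, "jaw": 0.0},
    {"x": 0.9, "y": -0.67, "z": -0.3, "yaw": -0.65, "jaw": 0.0},
    {"x": 0.9, "y": -0.67, "z": -0.3, "yaw": -0.75, "jaw": 0.0},
  ],
)

```text
t: 9.45
tool_pos: [0.4747, 0.1722, 0.2346]
tool_rot: [-2.281, -2.159, 0.002]
wrist_force: [0.4, -0.9, -0.3]
width: 0.0854
finger_force: 0.0
```

move_arm(
  moves=[
    {"x": 0.0, "y": 0.0, "z": 0.0, "yaw": -0.1, "jaw": 0.0},
    {"x": 0.0, "y": 0.0, "z": 0.0, "yaw": -0.2, "jaw": 0.0},
    {"x": 0.0, "y": 0.0, "z": 0.0, "yaw": -0.3, "jaw": 0.0},
    {"x": 0.0, "y": 0.0, "z": 0.0, "yaw": -0.4, "jaw": 0.0},
    {"x": 0.0, "y": 0.0, "z": 0.0, "yaw": -0.48, "jaw": 0.0},
    {"x": 0.0, "y": 0.0, "z": 0.0, "yaw": -0.48, "jaw": 0.0},
    {"x": 0.0, "y": 0.0, "z": 0.0, "yaw": -0.48, "jaw": 0.0},
  ],
)

```text
t: 10.15
tool_pos: [0.4747, 0.1722, 0.2349]
tool_rot: [-1.388, -2.818, 0.001]
wrist_force: [0.8, -0.8, -0.2]
width: 0.0856
finger_force: 0.0
```

Run:
```python
from m import *
from plan import *
n="scene"
im,d=read_camera(n); C=cloud(n,d); ok=(np.hypot(C[...,0]-.526,C[...,1]-.13)<.125)
comps(n,C,.068,.084,ok,"tin?")
s,_=st(); print(s["t"],s["tool_pos"],s["joints"]); print(to([.490,.179,.043],127.5))
```

```text
scene tin? n 578 med [491. 181.  75.] rect [488.6 182.8] [ 50.5 116.1] 37.4 px [375. 180.]
scene tin? n 38 med [534. 122.  70.] rect [534.2 122. ] [23.2 20.9] 44.6 px [364. 200.]
scene tin? n 40 med [538.  24.  75.] rect [531.3  25.8] [51.6 18. ] 64.5 px [333. 211.]
scene tin? n 39 med [641. 106.  77.] rect [637.4 113.8] [54.5 18.6] 56.7 px [376. 232.]
10.2 [0.47479566 0.17223693 0.23498969] [ 3.24432315e-01  2.42583614e-01  1.88764121e+00  2.63692516e-06
  1.01197992e+00 -3.31621429e-01]
(array([-0.05,  0.2 ,  2.4 ,  0.  ]), np.float64(127.6))
```

move_arm(
  moves=[
    {"x": -0.05, "y": 0.2, "z": 0.3, "yaw": 0.0, "jaw": 0.0},
    {"x": -0.05, "y": 0.2, "z": 0.8, "yaw": 0.0, "jaw": 0.0},
    {"x": -0.05, "y": 0.2, "z": 1.0, "yaw": 0.0, "jaw": 0.0},
  ],
)

```text
t: 10.5
tool_pos: [0.4886, 0.1785, 0.1525]
tool_rot: [-1.385, -2.817, 0.004]
wrist_force: [0.2, 0.2, 0.2]
width: 0.0853
finger_force: 0.0
```

move_arm(
  moves=[
    {"x": 0.0, "y": 0.0, "z": 0.3, "yaw": 0.0, "jaw": 0.0},
    {"x": 0.0, "y": 0.0, "z": 0.7, "yaw": 0.0, "jaw": 0.0},
    {"x": 0.0, "y": 0.0, "z": 0.7, "yaw": 0.0, "jaw": 0.0},
  ],
)

```text
t: 10.8
tool_pos: [0.4874, 0.178, 0.096]
tool_rot: [-1.384, -2.815, 0.008]
wrist_force: [-1.0, -1.2, 0.0]
width: 0.0856
finger_force: 0.0
```

move_arm(
  moves=[
    {"x": 0.0, "y": 0.0, "z": 0.2, "yaw": 0.0, "jaw": 0.0},
    {"x": 0.0, "y": 0.0, "z": 0.4, "yaw": 0.0, "jaw": 0.0},
    {"x": 0.0, "y": 0.0, "z": 0.6, "yaw": 0.0, "jaw": 0.0},
    {"x": 0.0, "y": 0.0, "z": 0.7, "yaw": 0.0, "jaw": 0.0},
    {"x": 0.0, "y": 0.0, "z": 0.7, "yaw": 0.0, "jaw": 0.0},
  ],
)

```text
t: 11.3
tool_pos: [0.4898, 0.1789, 0.0433]
tool_rot: [-1.384, -2.82, 0.001]
wrist_force: [-0.6, 0.1, 0.7]
width: 0.0854
finger_force: 0.0
```

```bash
python3 -c "
from plan import *
print(to([.4905,.179,.043],127.5),st()[0]['wrist_force'])"
```

```text
(array([-0.  ,  0.01,  0.  ,  0.  ]), np.float64(127.7)) [-0.60949911  0.14880446  0.71504643]
```

move_arm(
  moves=[
    {"x": 0.0, "y": 0.0, "z": 0.0, "yaw": 0.0, "jaw": 0.2},
    {"x": 0.0, "y": 0.0, "z": 0.0, "yaw": 0.0, "jaw": 0.35},
    {"x": 0.0, "y": 0.0, "z": 0.0, "yaw": 0.0, "jaw": 0.5},
    {"x": 0.0, "y": 0.0, "z": 0.0, "yaw": 0.0, "jaw": 1.0},
    {"x": 0.0, "y": 0.0, "z": 0.0, "yaw": 0.0, "jaw": 1.0},
    {"x": 0.0, "y": 0.0, "z": 0.0, "yaw": 0.0, "jaw": 1.0},
    {"x": 0.0, "y": 0.0, "z": 0.0, "yaw": 0.0, "jaw": 1.0},
  ],
  squeeze=60,
)

```text
t: 12.0
tool_pos: [0.4906, 0.1791, 0.0444]
tool_rot: [1.383, 2.82, 0.002]
wrist_force: [-1.5, -0.9, 6.0]
width: 0.0493
finger_force: 62.5
```

move_arm(
  moves=[
    {"x": 0.0, "y": 0.0, "z": -0.1, "yaw": 0.0, "jaw": 1.0},
    {"x": 0.0, "y": 0.0, "z": -0.3, "yaw": 0.0, "jaw": 1.0},
    {"x": 0.0, "y": 0.0, "z": -0.5, "yaw": 0.0, "jaw": 1.0},
    {"x": 0.0, "y": 0.0, "z": -0.75, "yaw": 0.0, "jaw": 1.0},
    {"x": 0.0, "y": 0.0, "z": -1.0, "yaw": 0.0, "jaw": 1.0},
  ],
)

```text
t: 12.5
tool_pos: [0.4896, 0.1788, 0.1244]
tool_rot: [-1.383, -2.82, 0.0]
wrist_force: [-0.3, -0.2, -1.7]
width: 0.049
finger_force: 62.6
```

move_arm(
  moves=[
    {"x": 0.0, "y": 0.0, "z": -0.25, "yaw": 0.0, "jaw": 1.0},
    {"x": 0.0, "y": 0.0, "z": -0.5, "yaw": 0.0, "jaw": 1.0},
    {"x": 0.0, "y": 0.0, "z": -0.75, "yaw": 0.0, "jaw": 1.0},
    {"x": 0.0, "y": 0.0, "z": -1.0, "yaw": 0.0, "jaw": 1.0},
  ],
)

```text
t: 12.9
tool_pos: [0.4895, 0.1788, 0.2047]
tool_rot: [-1.383, -2.821, 0.0]
wrist_force: [-0.2, 1.0, -2.1]
width: 0.0492
finger_force: 62.6
```

move_arm(
  moves=[
    {"x": 0.0, "y": 0.0, "z": -0.3, "yaw": 0.0, "jaw": 1.0},
    {"x": -0.2, "y": -0.2, "z": -0.6, "yaw": 0.0, "jaw": 1.0},
    {"x": -0.45, "y": -0.4, "z": -0.6, "yaw": 0.0, "jaw": 1.0},
    {"x": -0.75, "y": -0.65, "z": -0.6, "yaw": 0.0, "jaw": 1.0},
    {"x": -1.0, "y": -0.9, "z": -0.6, "yaw": 0.0, "jaw": 1.0},
  ],
)

```text
t: 13.4
tool_pos: [0.4816, 0.0705, 0.2521]
tool_rot: [1.382, 2.82, 0.0]
wrist_force: [-0.9, -0.4, -2.4]
width: 0.0493
finger_force: 62.9
```

move_arm(
  moves=[
    {"x": -0.33, "y": -0.3, "z": 0.0, "yaw": 0.0, "jaw": 1.0},
    {"x": -0.67, "y": -0.6, "z": 0.0, "yaw": 0.0, "jaw": 1.0},
    {"x": -1.0, "y": -0.9, "z": 0.0, "yaw": 0.0, "jaw": 1.0},
  ],
)

```text
t: 13.7
tool_pos: [0.4734, -0.0371, 0.2519]
tool_rot: [1.383, 2.821, 0.0]
wrist_force: [0.8, 0.5, -2.5]
width: 0.0492
finger_force: 62.9
```

move_arm(
  moves=[
    {"x": -0.33, "y": -0.3, "z": 0.0, "yaw": 0.0, "jaw": 1.0},
    {"x": -0.67, "y": -0.6, "z": 0.0, "yaw": 0.0, "jaw": 1.0},
    {"x": -1.0, "y": -0.9, "z": 0.0, "yaw": 0.0, "jaw": 1.0},
  ],
)

```text
t: 14.0
tool_pos: [0.4654, -0.1444, 0.2518]
tool_rot: [1.383, 2.82, 0.0]
wrist_force: [1.0, -0.1, -2.2]
width: 0.049
finger_force: 62.9
```

move_arm(
  moves=[
    {"x": -0.33, "y": -0.3, "z": 0.0, "yaw": 0.0, "jaw": 1.0},
    {"x": -0.67, "y": -0.6, "z": 0.0, "yaw": 0.0, "jaw": 1.0},
    {"x": -1.0, "y": -0.9, "z": 0.0, "yaw": 0.0, "jaw": 1.0},
  ],
)

```text
t: 14.3
tool_pos: [0.4575, -0.2517, 0.2518]
tool_rot: [1.383, 2.821, 0.0]
wrist_force: [0.5, 0.4, -2.5]
width: 0.0494
finger_force: 62.9
```

move_arm(
  moves=[
    {"x": -0.3, "y": -0.3, "z": 0.0, "yaw": -0.08, "jaw": 1.0},
    {"x": -0.6, "y": -0.6, "z": 0.0, "yaw": -0.16, "jaw": 1.0},
    {"x": -0.9, "y": -0.8, "z": 0.0, "yaw": -0.24, "jaw": 1.0},
    {"x": -1.0, "y": -0.9, "z": 0.0, "yaw": -0.32, "jaw": 1.0},
    {"x": -1.0, "y": -0.9, "z": 0.0, "yaw": -0.4, "jaw": 1.0},
    {"x": -1.0, "y": -0.9, "z": 0.0, "yaw": -0.49, "jaw": 1.0},
    {"x": -1.0, "y": -0.9, "z": 0.0, "yaw": -0.49, "jaw": 1.0},
  ],
)

```text
t: 15.0
tool_pos: [0.4498, -0.3576, 0.2516]
tool_rot: [-0.276, -3.129, -0.0]
wrist_force: [-0.7, 0.1, -3.0]
width: 0.0492
finger_force: 62.8
```

Run:
```python
from m import *
from plan import *
n="scene"
im,d=read_camera(n); cv2.imwrite("pics/d.png",cv2.resize(im[140:340,120:420],(750,500)))
C=cloud(n,d); ok=(np.hypot(C[...,0]-.45,C[...,1]+.35)<.2)
comps(n,C,.255,.30,ok,"tin?")
s,_=st(); print(s["t"],s["tool_pos"],s["joints"]); print(to([.447,-.400,.012],169.5))
```

```text
scene tin? n 871 med [ 482. -363.  282.] rect [ 484.1 -367.5] [79.7 92.6] 70.6 px [173. 215.]
15.05 [ 0.44995527 -0.35758672  0.25157506] [-6.92203347e-01  3.26743987e-01  1.72525460e+00 -2.98395538e-05
  1.08985421e+00 -2.08320032e+00]
(array([-0.06, -0.53,  2.99,  0.  ]), np.float64(169.7))
```

View pics/d.png

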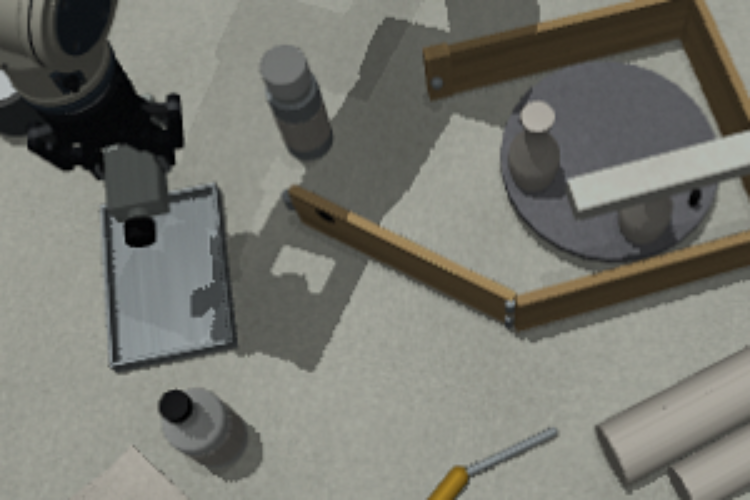

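The picture shows the tin held level in the jaws at (135,185), with its cap towards the tray's far end at (140,230). The door's pin is at (290,197) and both vases stand. Next I'll lower it into the tray.

move_arm(
  moves=[
    {"x": -0.05, "y": -0.25, "z": 0.2, "yaw": 0.0, "jaw": 1.0},
    {"x": -0.05, "y": -0.53, "z": 0.4, "yaw": 0.0, "jaw": 1.0},
    {"x": -0.05, "y": -0.53, "z": 0.7, "yaw": 0.0, "jaw": 1.0},
    {"x": -0.05, "y": -0.53, "z": 1.0, "yaw": 0.0, "jaw": 1.0},
  ],
)

```text
t: 15.45
tool_pos: [0.4468, -0.4008, 0.1711]
tool_rot: [0.284, 3.128, -0.001]
wrist_force: [0.3, -0.2, -2.5]
width: 0.0491
finger_force: 62.9
```

move_arm(
  moves=[
    {"x": 0.0, "y": 0.0, "z": 0.3, "yaw": 0.0, "jaw": 1.0},
    {"x": 0.0, "y": 0.0, "z": 0.6, "yaw": 0.0, "jaw": 1.0},
    {"x": 0.0, "y": 0.0, "z": 0.8, "yaw": 0.0, "jaw": 1.0},
    {"x": 0.0, "y": 0.0, "z": 1.0, "yaw": 0.0, "jaw": 1.0},
  ],
)

```text
t: 15.85
tool_pos: [0.4469, -0.4001, 0.0906]
tool_rot: [0.28, 3.129, -0.0]
wrist_force: [0.2, 0.0, -2.9]
width: 0.0492
finger_force: 62.8
```

move_arm(
  moves=[
    {"x": 0.0, "y": 0.0, "z": 0.2, "yaw": 0.0, "jaw": 1.0},
    {"x": 0.0, "y": 0.0, "z": 0.4, "yaw": 0.0, "jaw": 1.0},
    {"x": 0.0, "y": 0.0, "z": 0.6, "yaw": 0.0, "jaw": 1.0},
    {"x": 0.0, "y": 0.0, "z": 0.75, "yaw": 0.0, "jaw": 1.0},
    {"x": 0.0, "y": 0.0, "z": 0.85, "yaw": 0.0, "jaw": 1.0},
    {"x": 0.0, "y": 0.0, "z": 0.9, "yaw": 0.0, "jaw": 1.0},
    {"x": 0.0, "y": 0.0, "z": 0.9, "yaw": 0.0, "jaw": 1.0},
  ],
)

```text
t: 16.55
tool_pos: [0.4467, -0.4001, 0.0189]
tool_rot: [-0.277, -3.129, -0.001]
wrist_force: [-0.2, -0.0, -1.9]
width: 0.049
finger_force: 62.8
```

move_arm(
  moves=[
    {"x": 0.0, "y": 0.0, "z": 0.03, "yaw": 0.0, "jaw": 1.0},
    {"x": 0.0, "y": 0.0, "z": 0.06, "yaw": 0.0, "jaw": 1.0},
    {"x": 0.0, "y": 0.0, "z": 0.09, "yaw": 0.0, "jaw": 1.0},
    {"x": 0.0, "y": 0.0, "z": 0.11, "yaw": 0.0, "jaw": 1.0},
    {"x": 0.0, "y": 0.0, "z": 0.11, "yaw": 0.0, "jaw": 1.0},
  ],
)

```text
t: 17.05
tool_pos: [0.4467, -0.4001, 0.0104]
tool_rot: [-0.277, -3.129, -0.0]
wrist_force: [-0.6, -0.1, -2.4]
width: 0.0493
finger_force: 62.8
```

move_arm(
  moves=[
    {"x": 0.0, "y": 0.0, "z": 0.01, "yaw": 0.0, "jaw": 1.0},
    {"x": 0.0, "y": 0.0, "z": 0.02, "yaw": 0.0, "jaw": 1.0},
    {"x": 0.0, "y": 0.0, "z": 0.02, "yaw": 0.0, "jaw": 1.0},
  ],
)

```text
t: 17.35
tool_pos: [0.4469, -0.4003, 0.0095]
tool_rot: [0.277, 3.129, -0.0]
wrist_force: [-1.0, 0.8, 4.7]
width: 0.0494
finger_force: 63.4
```

move_arm(
  moves=[
    {"x": 0.0, "y": 0.0, "z": 0.0, "yaw": 0.0, "jaw": 0.4},
    {"x": 0.0, "y": 0.0, "z": 0.0, "yaw": 0.0, "jaw": 0.3},
    {"x": 0.0, "y": 0.0, "z": 0.0, "yaw": 0.0, "jaw": 0.15},
    {"x": 0.0, "y": 0.0, "z": 0.0, "yaw": 0.0, "jaw": 0.15},
    {"x": 0.0, "y": 0.0, "z": -0.2, "yaw": 0.0, "jaw": 0.15},
    {"x": 0.0, "y": 0.0, "z": -0.5, "yaw": 0.0, "jaw": 0.15},
    {"x": 0.0, "y": 0.0, "z": -1.0, "yaw": 0.0, "jaw": 0.15},
  ],
)

```text
t: 18.05
tool_pos: [0.4456, -0.3991, 0.0887]
tool_rot: [-0.277, -3.126, -0.004]
wrist_force: [0.4, 0.9, -0.1]
width: 0.0728
finger_force: 0.0
```

move_arm(
  moves=[
    {"x": 0.0, "y": 0.0, "z": -0.5, "yaw": 0.0, "jaw": 1.0},
    {"x": 0.0, "y": 0.0, "z": -1.0, "yaw": 0.0, "jaw": 1.0},
    {"x": 0.0, "y": 0.0, "z": -1.0, "yaw": 0.0, "jaw": 1.0},
    {"x": 0.0, "y": 0.0, "z": -1.0, "yaw": 0.0, "jaw": 1.0},
  ],
)

```text
t: 18.45
tool_pos: [0.4473, -0.4006, 0.1709]
tool_rot: [0.277, 3.127, -0.003]
wrist_force: [-0.0, 0.4, -0.0]
width: 0.0139
finger_force: 0.0
```

Run:
```python
from m import *
from plan import *
for n in ("scene","top"):
    im,d=read_camera(n); cv2.imwrite(f"pics/e_{n}.png",cv2.resize(im[140:340,120:420] if n=="scene" else im[110:310,250:550],(750,500)))
    C=cloud(n,d); ok=(np.hypot(C[...,0]-.45,C[...,1]+.4)<.09)
    comps(n,C,.030,.05,ok,"tin?")
    print([(round(r["score"],2),np.round(atz(n,r["uv"],.05)[:2],3)) for r in landmark_of("door_edge",n)[:3]],[(round(r["score"],2),np.round(atz(n,r["uv"],.05)[:2],3)) for r in landmark_of("door_hinge",n)[:2]])
    ok=(np.hypot(C[...,0]-.55,C[...,1]+.15)<.16)&(C[...,1]<-.045);comps(n,C,.088,.1,ok,"door")
s,_=st(); print(s["t"],s["tool_pos"],s["joints"])
```

```text
scene tin? n 750 med [ 451. -400.   40.] rect [ 455.6 -401.8] [ 49.4 148.8] 79.2 px [185. 244.]
[(0.91, array([ 0.444, -0.244]))] [(0.7, array([ 0.663, -0.057])), (0.5, array([0.509, 0.041]))]
scene door n 500 med [ 559. -141.   94.] rect [ 559.1 -140.7] [291.2  16.8] 40.5 px [281. 238.]
top tin? n 33 med [ 517. -410.   37.] rect [ 517.6 -409.1] [25.9 18.6] 75.4 px [445. 200.]
top tin? n 134 med [ 458. -382.   41.] rect [ 453.5 -384. ] [23.4 94. ] 77.8 px [439. 217.]
[(0.64, array([ 0.439, -0.23 ]))] [(0.88, array([ 0.655, -0.044]))]
top door n 300 med [ 548. -144.   95.] rect [ 555.  -139.5] [287.4  16. ] 39.7 px [370. 188.]
18.75 [ 0.44620597 -0.39966404  0.16759585] [-7.50312912e-01  4.64753407e-01  1.73281215e+00  3.66731411e-05
  9.46529742e-01 -2.14430596e+00]
```

View pics/e_scene.png

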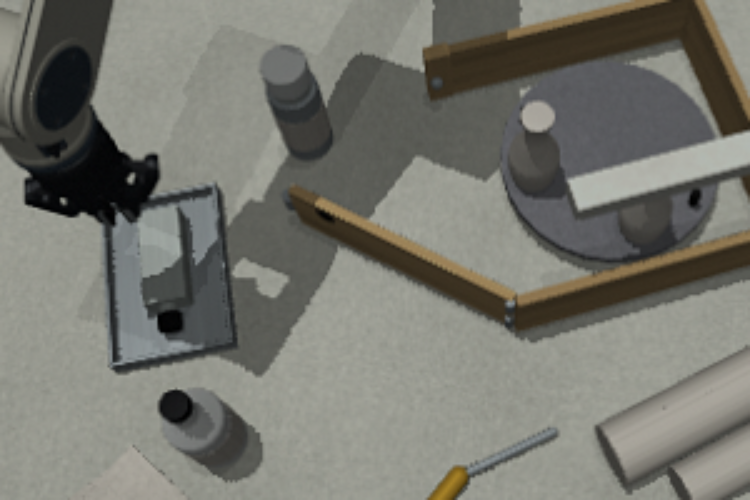

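The picture shows the tin lying flat in the tray, (165,250) with its cap at (170,320), and released; it measures z ≈ 41 mm top, centred on the tray. The door is still open at about 46°. Next I'll take the shut fingers to the door's outer face, 0.20 m from the hinge.

move_arm(
  moves=[
    {"x": -0.1, "y": 0.4, "z": 0.0, "yaw": 0.0, "jaw": 1.0},
    {"x": -0.2, "y": 0.9, "z": 0.0, "yaw": 0.0, "jaw": 1.0},
  ],
)

```text
t: 18.95
tool_pos: [0.4749, -0.3324, 0.168]
tool_rot: [-0.282, -3.128, -0.001]
wrist_force: [0.0, 1.3, 0.3]
width: -0.0001
finger_force: 0.0
```

move_arm(
  moves=[
    {"x": -0.1, "y": 0.4, "z": 0.0, "yaw": 0.0, "jaw": 1.0},
    {"x": -0.2, "y": 0.9, "z": 0.0, "yaw": 0.0, "jaw": 1.0},
  ],
)

```text
t: 19.15
tool_pos: [0.5037, -0.2632, 0.1681]
tool_rot: [-0.279, -3.128, -0.001]
wrist_force: [0.8, 0.1, -0.1]
width: -0.0002
finger_force: 0.0
```

move_arm(
  moves=[
    {"x": -0.1, "y": 0.4, "z": 0.0, "yaw": 0.0, "jaw": 1.0},
    {"x": -0.2, "y": 0.75, "z": 0.0, "yaw": 0.0, "jaw": 1.0},
    {"x": -0.2, "y": 0.75, "z": 0.3, "yaw": 0.0, "jaw": 1.0},
    {"x": -0.2, "y": 0.75, "z": 0.5, "yaw": 0.0, "jaw": 1.0},
  ],
)

```text
t: 19.55
tool_pos: [0.5299, -0.2065, 0.1275]
tool_rot: [-0.274, -3.128, -0.001]
wrist_force: [-0.4, -0.7, -0.2]
width: -0.0002
finger_force: 0.0
```

move_arm(
  moves=[
    {"x": 0.0, "y": 0.0, "z": 0.4, "yaw": 0.0, "jaw": 1.0},
    {"x": 0.0, "y": 0.0, "z": 0.8, "yaw": 0.0, "jaw": 1.0},
    {"x": 0.0, "y": 0.0, "z": 0.95, "yaw": 0.0, "jaw": 1.0},
    {"x": 0.0, "y": 0.0, "z": 0.95, "yaw": 0.0, "jaw": 1.0},
  ],
)

```text
t: 19.95
tool_pos: [0.5286, -0.2073, 0.051]
tool_rot: [-0.277, -3.125, -0.002]
wrist_force: [-0.9, -0.2, 0.6]
width: -0.0001
finger_force: 0.0
```

Run:
```python
from plan import *
s,_=st(); print(s["t"],s["tool_pos"],s["wrist_force"])
H=np.array([.662,-.051])
for th in (48,44,40,36,32,28,24,20,16,12,9,6,4,2,0,-1,-2):
    f=np.radians(173.7+th); d=np.radians(4.2+th); h=.006+.011*abs(np.sin(d))+.0145*np.cos(d)
    p=H+.2*np.array([np.cos(f),np.sin(f)])+h*np.array([-np.sin(f),np.cos(f)])
    print(th,np.round(p,3),to([*p,.05])[0][:3])
```

```text
19.95 [ 0.52862661 -0.20731645  0.05099157] [-0.87654576 -0.16023496  0.63688933]
48 [ 0.528 -0.202] [0.02 0.07 0.01]
44 [ 0.518 -0.192] [0.16 0.16 0.01]
40 [ 0.509 -0.182] [0.3  0.27 0.01]
36 [ 0.5   -0.171] [0.43 0.38 0.01]
32 [ 0.492 -0.16 ] [0.55 0.51 0.02]
28 [ 0.485 -0.147] [0.67 0.64 0.02]
24 [ 0.479 -0.135] [0.77 0.78 0.02]
20 [ 0.473 -0.121] [0.87 0.94 0.02]
16 [ 0.469 -0.108] [0.95 1.09 0.02]
12 [ 0.465 -0.094] [1.03 1.26 0.02]
9 [ 0.463 -0.083] [1.08 1.39 0.02]
6 [ 0.462 -0.072] [1.12 1.52 0.02]
4 [ 0.461 -0.065] [1.14 1.6  0.02]
2 [ 0.461 -0.058] [1.16 1.69 0.02]
0 [ 0.461 -0.05 ] [1.18 1.78 0.02]
-1 [ 0.461 -0.047] [1.19 1.83 0.02]
-2 [ 0.461 -0.043] [1.19 1.88 0.02]
```

move_arm(
  moves=[
    {"x": 0.09, "y": 0.11, "z": 0.0, "yaw": 0.0, "jaw": 1.0},
    {"x": 0.2, "y": 0.19, "z": 0.0, "yaw": 0.0, "jaw": 1.0},
    {"x": 0.3, "y": 0.27, "z": 0.0, "yaw": 0.0, "jaw": 1.0},
    {"x": 0.43, "y": 0.38, "z": 0.0, "yaw": 0.0, "jaw": 1.0},
    {"x": 0.55, "y": 0.51, "z": 0.0, "yaw": 0.0, "jaw": 1.0},
    {"x": 0.67, "y": 0.64, "z": 0.0, "yaw": 0.0, "jaw": 1.0},
    {"x": 0.77, "y": 0.78, "z": 0.0, "yaw": 0.0, "jaw": 1.0},
    {"x": 0.87, "y": 0.94, "z": 0.0, "yaw": 0.0, "jaw": 1.0},
  ],
)

```text
t: 20.75
tool_pos: [0.4741, -0.1205, 0.053]
tool_rot: [0.277, 3.129, -0.0]
wrist_force: [0.7, 0.6, 0.0]
width: -0.0001
finger_force: 0.3
```

move_arm(
  moves=[
    {"x": 0.08, "y": 0.15, "z": 0.0, "yaw": 0.0, "jaw": 1.0},
    {"x": 0.16, "y": 0.32, "z": 0.0, "yaw": 0.0, "jaw": 1.0},
    {"x": 0.21, "y": 0.45, "z": 0.0, "yaw": 0.0, "jaw": 1.0},
    {"x": 0.25, "y": 0.58, "z": 0.0, "yaw": 0.0, "jaw": 1.0},
    {"x": 0.27, "y": 0.66, "z": 0.0, "yaw": 0.0, "jaw": 1.0},
    {"x": 0.29, "y": 0.75, "z": 0.0, "yaw": 0.0, "jaw": 1.0},
    {"x": 0.31, "y": 0.81, "z": 0.0, "yaw": 0.0, "jaw": 1.0},
    {"x": 0.31, "y": 0.84, "z": 0.0, "yaw": 0.0, "jaw": 1.0},
  ],
)

```text
t: 21.55
tool_pos: [0.463, -0.053, 0.0538]
tool_rot: [0.273, 3.127, -0.005]
wrist_force: [-4.7, -32.4, 16.4]
width: -0.0003
finger_force: 15.0
```

move_arm(
  moves=[
    {"x": 0.0, "y": -0.1, "z": 0.0, "yaw": 0.0, "jaw": 1.0},
    {"x": 0.0, "y": -0.4, "z": 0.0, "yaw": 0.0, "jaw": 1.0},
    {"x": 0.0, "y": -0.8, "z": 0.0, "yaw": 0.0, "jaw": 1.0},
    {"x": 0.0, "y": -0.8, "z": -0.5, "yaw": 0.0, "jaw": 1.0},
    {"x": 0.0, "y": -0.8, "z": -1.0, "yaw": 0.0, "jaw": 1.0},
  ],
)

```text
t: 22.05
tool_pos: [0.4491, -0.1143, 0.1324]
tool_rot: [-0.28, -3.124, -0.002]
wrist_force: [0.6, 0.6, 0.2]
width: 0.0001
finger_force: 0.0
```

move_arm(
  moves=[
    {"x": 0.0, "y": -0.4, "z": -0.5, "yaw": 0.0, "jaw": 1.0},
    {"x": 0.0, "y": -0.9, "z": -1.0, "yaw": 0.0, "jaw": 1.0},
    {"x": 0.0, "y": -0.9, "z": -1.0, "yaw": 0.0, "jaw": 1.0},
  ],
)

```text
t: 22.35
tool_pos: [0.44, -0.188, 0.217]
tool_rot: [0.28, 3.122, -0.004]
wrist_force: [0.5, 0.4, 0.2]
width: 0.0001
finger_force: 0.0
```

Run:
```python
from m import *
from plan import *
for n in ("scene","top"):
    im,d=read_camera(n)
    if n=="scene": cv2.imwrite("pics/f.png",cv2.resize(im[90:330,120:480],(795,530)))
    C=cloud(n,d); comps(n,C,.030,.05,np.hypot(C[...,0]-.45,C[...,1]+.4)<.09,"tin?")
    comps(n,C,.165,.19,np.hypot(C[...,0]-.526,C[...,1]-.13)<.125,"rim")
    print([(round(r["score"],2),np.round(atz(n,r["uv"],.05)[:2],3)) for r in landmark_of("door_edge",n)[:3]])
    G=R.from_euler("z",6.3,degrees=True).as_matrix()
    Q=(C-[.526,.13,0])@G.T
    P=Q[(abs(Q[...,0])<.12)&(abs(Q[...,1]+.165)<.05)&(C[...,2]>.088)&(C[...,2]<.1)]
    if len(P): print("door fit slope,offset",np.polyfit(P[:,0],P[:,1],1),len(P))
print(sense()["t"],sense()["tool_pos"])
```

```text
scene tin? n 759 med [ 452. -401.   40.] rect [ 456.3 -401.5] [ 50.1 146.1] 80.1 px [185. 245.]
scene rim n 148 med [513.  35. 179.] rect [511.7  34.7] [34.5 35.7] 65.9 px [335. 187.]
[(0.57, array([ 0.366, -0.019]))]
door fit slope,offset [-0.0106888  -0.16227179] 375
top tin? n 541 med [ 445. -397.   41.] rect [ 454.8 -398.3] [ 50.5 144.3] 79.8 px [443. 220.]
top rim n 93 med [617. 125. 181.] rect [616.1 124.8] [32.6 31.8] 87.3 px [289. 164.]
top rim n 104 med [510.  36. 181.] rect [510.2  36.5] [31.8 36.5] 88.9 px [317. 196.]
[(0.74, array([ 0.375, -0.028]))]
door fit slope,offset [-0.00962117 -0.16118229] 233
22.55 [ 0.43719467 -0.18402288  0.21174127]
```

View pics/f.png

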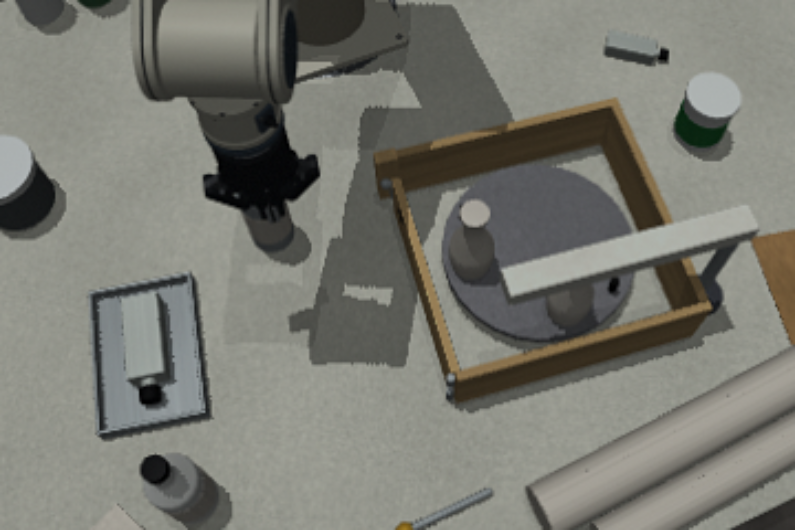

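The picture shows the tin lying flat in the tray at (148,340), the door shut against the jamb at (385,180), and both vases up. Before handing in I'll raise the arm away from the spray can and check the door's angle against the walls.

move_arm(
  moves=[
    {"x": -0.3, "y": 0.0, "z": -0.5, "yaw": 0.0, "jaw": 1.0},
    {"x": -0.6, "y": 0.0, "z": -0.8, "yaw": 0.0, "jaw": 1.0},
    {"x": -0.6, "y": 0.0, "z": -0.8, "yaw": 0.0, "jaw": 1.0},
    {"x": -0.6, "y": 0.0, "z": -0.8, "yaw": 0.0, "jaw": 1.0},
  ],
)

```text
t: 22.95
tool_pos: [0.4848, -0.192, 0.2751]
tool_rot: [-0.275, -3.127, -0.002]
wrist_force: [-1.8, 0.3, -0.8]
width: 0.0002
finger_force: 0.0
```

Run:
```python
from m import *
from plan import *
G=R.from_euler("z",6.3,degrees=True).as_matrix()
for n in ("scene","top"):
    im,d=read_camera(n); C=cloud(n,d); Q=(C-[.526,.13,0])@G.T; z=(C[...,2]>.088)&(C[...,2]<.106)
    for tag,i,v in (("left",0,-.16),("right",0,.16),("far",1,.16),("door",1,-.165)):
        P=Q[z&(abs(Q[...,i]-v)<.015)&(abs(Q[...,1-i])<.12)]
        if len(P)>40: print(n,tag,np.polyfit(P[:,1-i],P[:,i],1).round(4),len(P))
    print([(round(r["score"],2),np.round(atz(n,r["uv"],0)[:2],3)) for r in landmark_of("spraycan",n)[:1]])
print(sense()["t"],sense()["wrist_force"])
```

```text
scene left [ 0.0062 -0.1567] 427
scene right [0.005  0.1605] 482
scene far [-0.0083  0.1574] 301
scene door [-0.007  -0.1653] 343
[(0.58, array([ 0.332, -0.204]))]
top left [ 0.0059 -0.1609] 272
top far [-0.0045  0.16  ] 262
top door [-0.0058 -0.1637] 251
[]
23.15 [1.25368328 0.58821278 0.2576591 ]
```

The door is parallel to the walls to within about 2 mrad, so it is on its catch. Handing in.

```bash
python3 -c "
from workcell import *
print(finish_job())"
```

```text
the job is handed in; nothing more can be done
None
```

I handed the job in at about 23 s; the hand-in gave no verdict. By my last camera checks, the larger tin lay flat and released in the drip tray and the door was shut on its catch. Both vases stood on the turntable, which had come to rest, and the arm touched nothing. The spray can, bottle and tub looked undisturbed, with only the spray can's position re-measured (roughly, from one view).

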